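Register a bar blank on the locating plate and hold it up level

ROBOT

A 6-joint arm with a two-finger parallel gripper is mounted at the origin on a cart in front of the work surface, level with it; the furniture and walls round the work are solid. World frame = base frame: x ahead of the robot, y to its left, z up, the work surface at z = 0. Lengths are in mm, angles in degrees, forces in N, time in s.
With the tool pointing down it reaches from about 300 to 850 mm from the base axis. Payload 5.4 kg.
Tool frame: the origin (TCP) lies where the fingers leave the gripper's body, on its centre line; the fingertips stand 73 mm ahead of it and the grasp point (between the pads) lies 54 mm ahead of it; z points along the fingers, y is the line along which they close (so a half turn about z gives the same grasp; the last joint's range is limited). The gripper opens to 85 mm and grips with 20 to 120 N. Pads are 22 mm wide; open, the fingers measure 114 mm over their backs; the gripper's body (76 mm by 85 mm) begins 54 mm behind the grasp point. The pads swing forward as they close: fully open they stand 13 mm farther back than shut.
Start: joints at [60.098, 9.076, 91.501, -0, 79.423, -12.038], TCP at [176.404, 547.255, 303.899] pointing down, gripper open.
Joint ranges: [-166.64, 166.64], [-54.1, 131.32], [10.49, 154.53], [-73.88, 253.88], [9.74, 151.15], [-171.62, 171.62]. Speed limits (degrees/s): [147.25, 147.25, 180, 180, 180, 180].

INTERFACE

Orientations are given as [roll, pitch, yaw] about the fixed x, y, z axes, in that order (R = Rz(yaw) Ry(pitch) Rx(roll)).
In Python, from plant import telemetry, eyes, env gives the robot as it stands.
- The arm moves only by the tool servo_tool, never from a script. Its argument "series" is a list of rows, each a list of 5 numbers: the shift along the tool's x, y, z in cm, then the turn about the tool's z in rad, then the finger opening in cm, from 0 to 8.54. In form: [[x, y, z, spin, grip], ...]. A call has 1 to 10 rows; each row is the pose to reach, as a shift and turn from the pose commanded when the call began, along the tool's axes at that moment; what a row does not reach only later rows make up. A row lasts 1/10 s, in which the tool goes at most 50 mm and 8.59 degrees, less where a joint would pass 70% of its speed; a pose out of reach is approached as far as the arm can. A call with a gripper value outside its range is refused whole. The fingers move at their own pace and stop on an object; the grip force is fixed at half the most. Time passes only in rows, so rows that repeat a pose let the fingers close. It gives the time, the measured TCP pose, the force, the opening and the grip force at its end, in the units of the state.
- telemetry.sense(): the state, without advancing time (a new reading comes with each control period).
- eyes.get_image(name): name is "side" or "top"; returns the picture (400x640x3 uint8, red, green, blue); there is no depth.
- eyes.get_calibration(name): a dict with "fx", "fy", "cx", "cy" (pixels), "world_from_camera" (4x4, takes a point from camera to world coordinates). Camera axes: x right, y down, z forward; pixel columns grow to the right and rows downward; lengths in mm; the calibration is good to about 2 mm. A picture is of the moment at which its call begins. get_calibration takes no time and is no camera call.
- env.job_done(): hands the job in; it is judged then, once.
The state is a dict: "clock": time; "qpos": joint angles; "dq": joint speeds; "joint_torque": joint torques, N m; "position": TCP position; "tool_rot": TCP orientation; "contact_force": force on the tool from outside, world axes, zero at the start; "wrist_torque": the same for the moment, N m; "opening": opening from 0.0 (shut) to 1.0 (fully open); "grasp_force": force on a finger pad.
Only numpy, scipy, OpenCV 4.12 (cv2) and the standard library are available. Lean on these libraries where they do the work, as an engineer would, in place of code of your own. Each camera call takes 0.05 s, during which the arm holds its last target. There are 200 camera calls.

TASK

Square up the aluminium bar on the dark locating plate: bring it flat on the plate with its long side right up against the two pins of the row and its end right up against the single end pin. Then lift the bar straight up at least 10 cm off the plate and hold it there level, still and square with the plate, so that its underside can be inspected. Finish while still holding it in the air (do not put it down or let go), and leave the other things on the bench where they are.

Things in the scene. Friction and masses are not known exactly. Their poses are not given: they have to be found in the camera images.
- plate: dark steel locating plate, 250 (own x) x 140 (own y) x 12 mm, bolted down; origin under its centre, on the bench. Three 10 mm pins stand 20 mm above its top: the row of two along the far long side at own (-20,+43) and (+70,+43) mm, the end pin at own (+110,+22) mm. Own +y points away from the robot, onto the row; own +x to the robot's right, onto the end pin; turned up to 20 degrees
- seat (a point): where the centre (half-way up) of the registered bar lies: on the plate at own (+25, +22, +27) mm, 15 mm above the plate's top; axes as the plate's
- bar_center (a point): centre, half-way up, of the loose silvery aluminium bar, 160 (own x) x 32 (own y) x 30 mm high, two upright 10 mm holes 50 mm either side of the middle; it balances here, 0.25 to 0.5 kg. It starts flat on the plate, turned up to 11 degrees from the plate's own x, 12 to 30 mm short of its stops; either end may meet the end pin. It slides under 2 to 6 N
- bar: the same aluminium bar; origin under its centre, axes as bar_center
- screw_jar: small white jar with red screw cap, 50 mm across, 66 mm tall, standing beside the plate's near right corner; bystander, origin under its centre
- tweezers: thin steel tweezers, 118 mm long (along own y), 15 mm wide, 9 mm high, lying just behind the plate; bystander, origin under their centre
- tape_roll_a: roll of brown tape lying flat, about 103 mm across, 45 mm high; bystander, origin under its centre
- glue_bottle: white and yellow glue bottle with orange tip, 47 mm across, 146 mm tall; bystander, origin under its centre
- sanding_block: brown sanding block, 58x91x34 mm; bystander, origin under its centre
- brush_a: flat brush with brown handle, 36x188x12 mm, lying; bystander, origin under its centre
Things that resemble listed ones, but are neither listed nor needed, are in the scene too. There is more than one size of the bar; the job needs the largest.

How it is judged:
By the outcome, as a careful person would: the job done as asked, in the order asked, and still so for the second after the job is handed in, while the arm keeps its last pose, push and grip.
It also fails if it takes over 58 s, if anything falls off the work surface, if the arm or the gripper's body presses on something with over 40 N, if the wrist force passes 120 N, or if a joint passes its speed limit or range.

## Working session

There is one attempt and no reset: what is moved stays moved. The work goes in short steps, Python scripts to look and compute and a tool call to move; the robot and the scene stay as the last step left them, time stands still between calls to the robot, and variables do not carry over. Pictures are saved under pics/ and viewed, at most 10 in all, crops included, and the job is handed in when it is done.

Besides the shell and the picture viewer there is one more tool, called after "Request:" as name([rows], argument=value, ...), one row to a line, values as JSON. servo_tool: Moves the arm, as the interface text tells. Its arguments: {"type":"object","properties":{"series":{"type":"array"}},"required":["series"]}

```bash
mkdir -p pics; ls
python3 - <<'E'
from plant import telemetry, eyes, env
import cv2
for n in("top","side"):
    cv2.imwrite(f"pics/{n}0.png",eyes.get_image(n)[:,:,::-1]); c=eyes.get_calibration(n); print(n,c)
print(telemetry.sense())
E
```

```text
pics
top {'fx': 405.4037801081263, 'fy': 405.4037801081263, 'cx': 315.7275473226405, 'cy': 206.4563000515925, 'world_from_camera': array([[-2.24329615e-02, -9.91291729e-01,  1.29759275e-01,
         3.36561793e+02],
       [-9.99594976e-01,  2.45131929e-02,  1.44563835e-02,
        -8.53365406e+01],
       [-1.75113075e-02, -1.29382420e-01, -9.91440136e-01,
         1.17705084e+03],
       [ 0.00000000e+00,  0.00000000e+00,  0.00000000e+00,
         1.00000000e+00]])}
side {'fx': 413.8591096749311, 'fy': 413.8591096749311, 'cx': 319.08170413900217, 'cy': 199.70332997350067, 'world_from_camera': array([[ 6.85919170e-01,  4.53476567e-01, -5.69099196e-01,
         1.31152081e+03],
       [ 7.27676031e-01, -4.29147104e-01,  5.35089111e-01,
        -8.57101662e+02],
       [-1.57689876e-03, -7.81147723e-01, -6.24344254e-01,
         9.37864232e+02],
       [ 0.00000000e+00,  0.00000000e+00,  0.00000000e+00,
         1.00000000e+00]])}
{'clock': 0.1, 'qpos': array([ 6.00975648e+01,  9.10960737e+00,  9.15685320e+01,  3.36819108e-04,
        7.94236057e+01, -1.20386351e+01]), 'dq': array([ 0.0301259 , -0.09478715, -0.25595707,  0.01024763,  0.072285  ,
       -0.02282335]), 'joint_torque': array([-2.69805660e-04, -3.96992147e+01, -3.32337427e+01, -2.81077191e-04,
        4.21456236e-03, -4.68137742e-06]), 'position': array([176.18446792, 546.87644987, 302.97844435]), 'tool_rot': array([-1.79900562e+02, -2.15447924e-02,  1.62136119e+02]), 'contact_force': array([-0.96568593,  0.74781416,  0.85145793]), 'wrist_torque': array([ 0.020426  , -0.00852282,  0.04437632]), 'grasp_force': 0.0, 'opening': 1.0011182626189146}
```

View pics/top0.png

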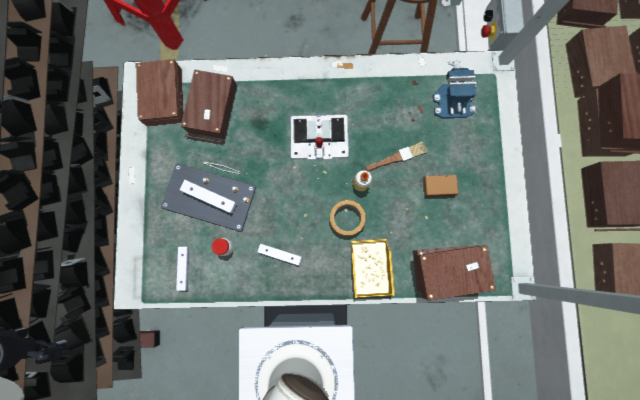

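View pics/side0.png

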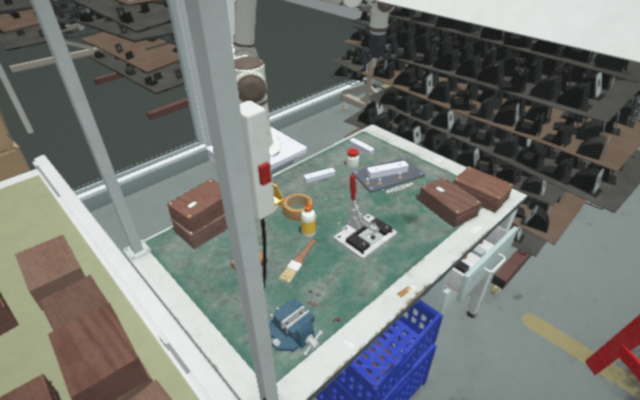

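The top view shows the dark plate around (208,197) with a silvery bar on it at (207,196). Pins appear near (205,180), (235,188) and (247,200), tweezers at (222,167) and the jar at (221,246). Bar candidates are (207,196) on the plate, plus smaller lookalikes at (181,268) and (279,255) on the bench. I choose the one on the plate because it is the largest and has two holes. I'll check that in a crop.

```bash
cat > h.py <<'E'
import numpy as np, cv2
from plant import telemetry, eyes, env
def ray(n,px,z):
    c=eyes.get_calibration(n);T=c["world_from_camera"];px=np.atleast_2d(np.asarray(px,float))
    d=np.c_[(px[:,0]-c["cx"])/c["fx"],(px[:,1]-c["cy"])/c["fy"],np.ones(len(px))]@T[:3,:3].T
    o=T[:3,3]; return o+d*((z-o[2])/d[:,2])[:,None]
def proj(n,P):
    c=eyes.get_calibration(n);T=c["world_from_camera"];p=(np.atleast_2d(P)-T[:3,3])@T[:3,:3]
    return np.c_[c["fx"]*p[:,0]/p[:,2]+c["cx"],c["fy"]*p[:,1]/p[:,2]+c["cy"]]
E
python3 - <<'E'
from h import *
a=cv2.imread("pics/top0.png")[155:295,150:310]; b=cv2.imread("pics/side0.png")[140:200,300:440]
a=cv2.resize(a,None,fx=4.5,fy=4.5,interpolation=cv2.INTER_CUBIC)[:590]
cv2.imwrite("pics/crop_top.png",a)
cv2.imwrite("pics/crop_side.png",cv2.resize(b,None,fx=5.5,fy=5.5,interpolation=cv2.INTER_CUBIC))
im=cv2.imread("pics/top0.png"); hsv=cv2.cvtColor(im,cv2.COLOR_BGR2HSV)
print(im[200,175],im[197,207],im[215,200],im[150,260])
E
```

```text
[117 105  96] [254 251 249] [124 111 102] [109 116  90]
```

View pics/crop_top.png

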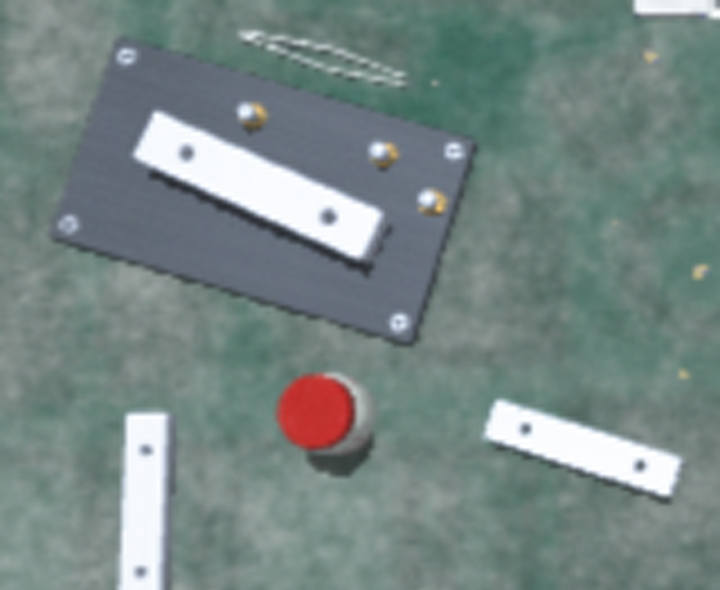

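View pics/crop_side.png

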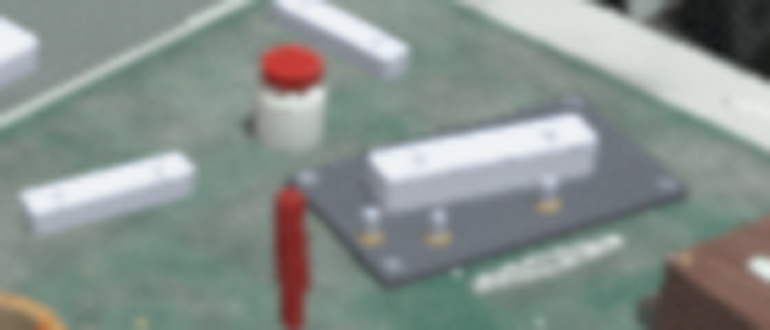

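The close crop confirms the choice. The bar on the plate is clearly the longest, with two holes at crop (187,153) and (329,216). The row pins are at crop (250,113) and (380,152), the end pin at (430,200), and the jar at (315,412).

```bash
cat >> h.py <<'E'
def rect(n,im,lo,hi,roi,z):
    x0,y0,x1,y1=roi
    s=8; c=cv2.resize(im[y0:y1,x0:x1],None,fx=s,fy=s,interpolation=cv2.INTER_CUBIC)
    m=cv2.inRange(c,lo,hi); k=max(cv2.findContours(m,0,1)[0],key=cv2.contourArea)
    p=(cv2.convexHull(k)[:,0]+.5)/s-.5+[x0,y0]
    w=ray(n,p,z)[:,:2].astype(np.float32); (c,_,_)=r=cv2.minAreaRect(w); b=cv2.boxPoints(r)
    e=[b[1]-b[0],b[2]-b[1]]; l=sorted(e,key=np.linalg.norm)
    d=l[1]*(1 if l[1][1]<0 else -1)
    return np.array(c),np.degrees(np.arctan2(d[1],d[0])),np.linalg.norm(l[1]),np.linalg.norm(l[0])
E
python3 - <<'E'
from h import *
im=cv2.imread("pics/top0.png")
bar=rect("top",im,(190,190,190),(255,255,255),(178,176,238,216),42)
g=im.copy().astype(int)
hsv=cv2.cvtColor(im,cv2.COLOR_BGR2HSV)
# plate: bluish (B>G) vs. green bench
msk=((g[:,:,0]-g[:,:,1]>=0)*255).astype(np.uint8); m3=cv2.merge([msk]*3)
m3[:]=cv2.morphologyEx(m3,cv2.MORPH_CLOSE,np.ones((5,5)))
pl=rect("top",m3,(128,)*3,(255,)*3,(155,160,262,236),12)
print("bar",bar,"\nplate",pl)
f=lambda u:(np.array(u)+.5)/4.5-.5+[150,155]
print("plate corners",ray("top",f([(122,38),(473,143),(411,344),(55,238)]),12)[:,:2].round(1))
pins=ray("top",f([(250,113),(380,152),(430,201)]),32)[:,:2]; print("pins top",pins.round(1))
hole=ray("top",f([(187,153),(329,216)]),42)[:,:2]; print("holes",hole.round(1),hole.mean(0))
s=lambda u:(np.array(u)+.5)/5.5-.5+[300,140]
print("side pins",ray("side",s([(548,182),(438,217),(371,214)]),32)[:,:2].round(1))
print("side holes",ray("side",s([(549,134),(421,160)]),42)[:,:2].round(1))
print("side plate corners",ray("side",s([(689,191),(390,285),(290,180),(575,98)]),12)[:,:2].round(1))
print("jar",ray("top",f([(315,412)]),66).round(0),"tweez",ray("top",f([(240,35),(405,78)]),5).round(0))
# fit plate from pins
L=np.array([[-20,43],[70,43],[110,22.]])
for P in (pins,ray("side",s([(548,182),(438,217),(371,214)]),32)[:,:2]):
    H=(L-L.mean(0)).T@(P-P.mean(0)); th=np.arctan2(H[0,1]-H[1,0],H[0,0]+H[1,1]); R=np.array([[np.cos(th),-np.sin(th)],[np.sin(th),np.cos(th)]])
    t=P.mean(0)-R@L.mean(0); print("fit yaw",np.degrees(th),"centre",t,"seat",t+R@[25,22],"res",(P-(L@R.T+t)).round(1).tolist())
E
```

```text
bar (array([524.04241943, 240.86183167]), np.float32(-115.34591), np.float32(161.44325), np.float32(33.251854)) 
plate (array([525.92144775, 246.03401184]), np.float32(-107.74398), np.float32(255.0112), np.float32(143.50792))
plate corners [[628.6 339.8]
 [552.6 108.8]
 [422.8 149. ]
 [497.1 380.6]]
pins top [[572.2 248.8]
 [544.6 165. ]
 [512.2 133. ]]
holes [[545.3 285.7]
 [502.7 195. ]] [523.97324309 240.35362023]
side pins [[575.8 254.6]
 [550.3 167.4]
 [516.7 136.9]]
side holes [[547.6 289.9]
 [506.6 199.5]]
side plate corners [[634.8 342.5]
 [561.9 107.1]
 [432.1 148.2]
 [505.2 380.9]]
jar [[379. 197.  66.]] tweez [[630. 264.   5.]
 [598. 155.   5.]]
fit yaw -108.1581676583656 centre [525.38819108 244.16809599] seat [538.50155628 213.55699256] res [[-0.3, -0.9], [0.2, 0.8], [0.1, 0.2]]
fit yaw -107.33156364467786 centre [529.16012679 247.96309244] seat [542.71373722 217.54435407] res [[-0.3, 0.4], [1.0, -0.9], [-0.7, 0.5]]
```

Request:
servo_tool([
  [-4.2, -1.8, 0.5, 0.14, 6],
  [-8.5, -3.7, 2, 0.28, 6],
  [-12.7, -5.5, 4, 0.42, 6],
  [-17, -7.4, 6, 0.57, 6],
  [-21.2, -9.2, 8, 0.71, 6],
  [-25.5, -11.1, 10, 0.85, 6],
  [-29.7, -12.9, 11.5, 1.0, 6],
  [-34, -14.8, 13, 1.14, 6],
  [-38.2, -16.6, 14, 1.28, 6],
  [-42.5, -18.5, 15, 1.42, 6],
])

```text
clock: 1.1
position: [524.9, 239.3, 152.8]
tool_rot: [-179.9, 0.0, 80.4]
contact_force: [1.3, 0.7, 0.3]
opening: 0.702
grasp_force: 0.0
```

Request:
servo_tool([
  [0, 0, 0, 0.14, 6],
  [0, 0, 0.5, 0.28, 6],
  [0, 0, 1, 0.28, 6],
  [0, 0, 1.5, 0.28, 6],
  [0, 0, 2, 0.28, 6],
  [0, 0, 2, 0.28, 6],
  [0, 0, 2, 0.28, 6],
])

```text
clock: 1.8
position: [524.0, 241.0, 133.8]
tool_rot: [-180.0, 0.0, 64.8]
contact_force: [-0.7, 0.4, -0.1]
opening: 0.7
grasp_force: 0.0
```

Run:
```python
from h import *
s=telemetry.sense();print(s["position"],s["tool_rot"],s["contact_force"])
a=cv2.cvtColor(eyes.get_image("top"),cv2.COLOR_RGB2BGR)[150:250,150:270];b=cv2.cvtColor(eyes.get_image("side"),cv2.COLOR_RGB2BGR)[110:210,320:440]
cv2.imwrite("pics/c1.png",np.hstack([cv2.resize(a,(400,333),interpolation=2),cv2.resize(b,(400,333),interpolation=2)]))
```

```text
[523.96576405 241.01149816 133.81724015] [-1.79988924e+02  6.96537495e-03  6.48032624e+01] [-0.69411165  0.4101462  -0.05041568]
```

View pics/c1.png

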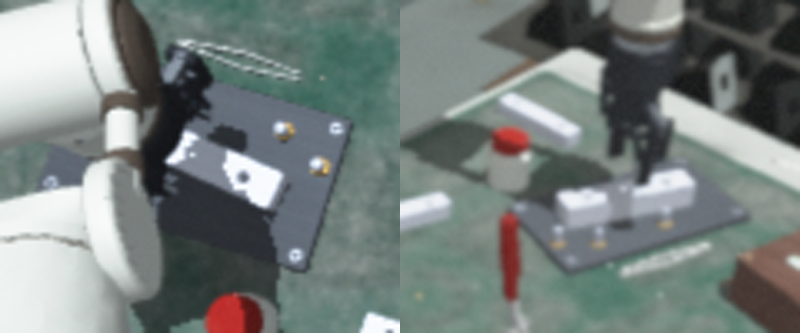

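In the left half (top camera) the open gripper straddles the bar near its middle, around (180,150), and the row pin and end pin are free at (285,130) and (318,165). In the right half (side camera) the fingers sit over the bar at (640,170), clear of the pins.

Request:
servo_tool([
  [0, 0, 1.5, 0, 6],
  [0, 0, 3, 0, 6],
  [0, 0, 4, 0, 6],
  [0, 0, 4.5, 0, 6],
  [0, 0, 4.5, 0, 6],
  [0, 0, 4.5, 0, 6],
])

```text
clock: 2.5
position: [524.3, 240.8, 89.0]
tool_rot: [180.0, -0.0, 64.7]
contact_force: [0.4, -0.0, -0.5]
opening: 0.707
grasp_force: 0.0
```

Request:
servo_tool([
  [0, 0, 0, 0, 4],
  [0, 0, 0, 0, 3.5],
  [0, 0, 0, 0, 3],
  [0, 0, 0, 0, 2],
  [0, 0, 0, 0, 2],
  [0, 0, 0, 0, 2],
  [0, 0, 0, 0, 2],
])

```text
clock: 3.2
position: [524.6, 241.0, 89.8]
tool_rot: [179.9, -0.0, 64.7]
contact_force: [-2.1, 0.4, 5.5]
opening: 0.362
grasp_force: 59.7
```

Request:
servo_tool([
  [0, 0, 0, -0.05, 2],
  [0, 0, 0, -0.1, 2],
  [-0.2, 0.3, 0, -0.13, 2],
  [-0.5, 0.7, 0, -0.13, 2],
  [-0.8, 1.1, 0, -0.13, 2],
  [-1.1, 1.5, 0, -0.13, 2],
  [-1.3, 1.8, 0, -0.13, 2],
  [-1.3, 1.8, 0, -0.13, 2],
  [-1.3, 1.8, 0, -0.13, 2],
])

```text
clock: 4.1
position: [535.4, 222.0, 89.7]
tool_rot: [179.9, -0.1, 72.2]
contact_force: [-1.2, 1.6, 5.1]
opening: 0.362
grasp_force: 59.7
```

Run:
```python
from h import *
s=telemetry.sense();print(s["position"],s["tool_rot"],s["contact_force"],s["wrist_torque"],s["opening"])
a=cv2.cvtColor(eyes.get_image("top"),cv2.COLOR_RGB2BGR)[150:250,150:270];b=cv2.cvtColor(eyes.get_image("side"),cv2.COLOR_RGB2BGR)[155:205,340:440]
cv2.imwrite("pics/c2.png",np.vstack([cv2.resize(a[:60,40:],(640,300)),cv2.resize(b[:45],(640,300),interpolation=2)]))
```

```text
[535.37672424 222.01023496  89.70946368] [ 1.79949922e+02 -9.78425214e-02  7.21642781e+01] [-1.16691183  1.64889683  5.12185935] [ 0.41960869  0.24645006 -0.02056005] 0.361943289302678
```

View pics/c2.png

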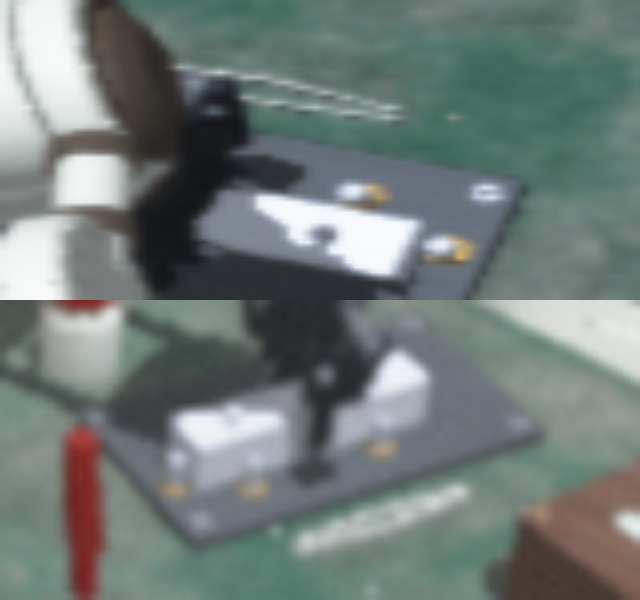

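Top half: the bar is nearly parallel to the row, with its long side just short of the row pin at (360,192) and its end just short of the end pin at (445,248). Side half: all pins are still free and the bar is flat. Next I creep onto the row, watching the force.

Request:
servo_tool([
  [0, 0.1, 0, 0, 2],
  [0, 0.2, 0, 0, 2],
  [0, 0.2, 0, 0, 2],
])

```text
clock: 4.5
position: [535.8, 221.9, 89.8]
tool_rot: [-179.8, -0.0, 72.2]
contact_force: [-8.1, 4.5, 11.5]
opening: 0.363
grasp_force: 60.8
```

Request:
servo_tool([
  [0, 0.05, 0, 0, 2],
  [0, 0.1, 0, 0, 2],
  [0, 0.1, 0, 0, 2],
])

```text
clock: 4.8
position: [535.9, 221.9, 89.8]
tool_rot: [-179.7, -0.0, 72.2]
contact_force: [-10.9, 4.4, 14.4]
opening: 0.358
grasp_force: 61.1
```

```bash
cat > st.py <<'E'
from h import *
s=telemetry.sense();y=np.radians(72.2);tx=np.array([np.cos(y),np.sin(y)]);ty=np.array([np.sin(y),-np.cos(y)])
f=s["contact_force"];p=s["position"]
print(s["clock"],"pos",p.round(2),"yaw",s["tool_rot"].round(2),"F tool x,y,up",(f[:2]@tx).round(1),(f[:2]@ty).round(1),f[2].round(1),"M",s["wrist_torque"].round(3),"tool-xy pos",(p[:2]@tx).round(2),(p[:2]@ty).round(2),"op",s["opening"].round(3))
E
python3 st.py
```

```text
Traceback (most recent call last):
  File "st.py", line 4, in <module>
    print(s["clock"],"pos",p.round(2),"yaw",s["tool_rot"].round(2),"F tool x,y,up",(f[:2]@tx).round(1),(f[:2]@ty).round(1),f[2].round(1),"M",s["wrist_torque"].round(3),"tool-xy pos",(p[:2]@tx).round(2),(p[:2]@ty).round(2),"op",s["opening"].round(3))
                                                                                                                                                                                                                                   ^^^^^^^^^^^^^^^^^^
AttributeError: 'float' object has no attribute 'round'
```

```bash
sed -i 's/s\["opening"\].round(3)/round(s["opening"],3)/' st.py; python3 st.py
python3 - <<'E'
from h import *
a=cv2.cvtColor(eyes.get_image("top"),cv2.COLOR_RGB2BGR);b=cv2.cvtColor(eyes.get_image("side"),cv2.COLOR_RGB2BGR)
cv2.imwrite("pics/t3.png",a);cv2.imwrite("pics/s3.png",b)
# scale 8 each
A=cv2.resize(a[160:200,170:260],None,fx=8,fy=8,interpolation=2);B=cv2.resize(b[165:197,345:435],None,fx=8,fy=8,interpolation=2)
cv2.imwrite("pics/c3.png",np.vstack([A,B]))
E
```

```text
4.8 pos [535.94 221.91  89.8 ] yaw [-1.7969e+02 -2.0000e-02  7.2180e+01] F tool x,y,up 0.9 -11.7 14.4 M [ 0.775  1.776 -0.048] tool-xy pos 375.12 442.45 op 0.358
```

View pics/c3.png

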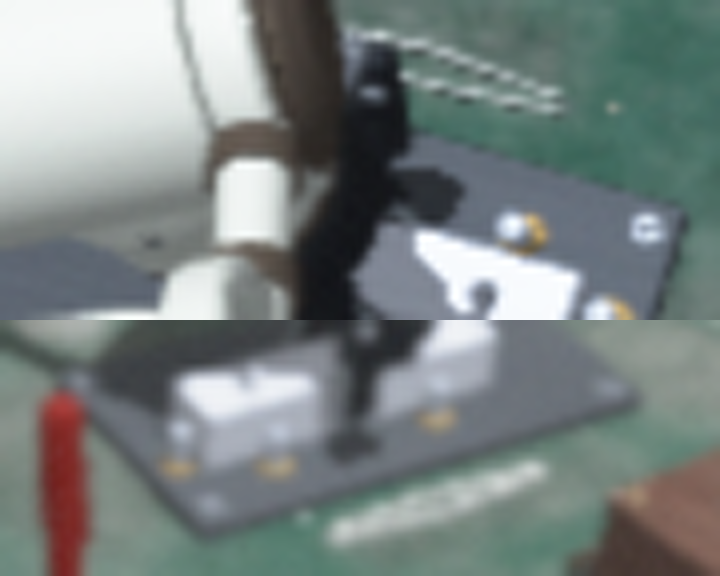

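The top half shows the bar's far edge from (415,230) to (580,275) and the row pin at (517,226). The side half shows the bar flat, close to the pins. I'll convert the edge to the plate frame.

Run:
```python
from h import *
f=lambda u:(np.array(u)+.5)/8-.5+[170,160]
E=ray("top",f([(415,230),(580,275)]),42)[:,:2];p=ray("top",f([(515,226),(605,308),]),32)[:,:2]
hole=ray("top",f([(485,292)]),42)[:,:2]
d=(E[1]-E[0])/np.linalg.norm(E[1]-E[0]); n=np.array([-d[1],d[0]])
print("edge yaw",np.degrees(np.arctan2(d[1],d[0])),"pin dist to edge",(p-E[0])@n,"corner->endpin along",(p[1]-E[1])@d, "hole",hole, "pins",p)
g=lambda u:(np.array(u)-[0,320]+.5)/8-.5+[345,165]
q=ray("side",g([(281,432),(440,380),(183,429)]),32)[:,:2]; h=ray("side",g([(248,380)]),42)[:,:2]
Es=ray("side",g([(203,415),(320,384)]),42)[:,:2]
print("side pins",q,"hole",h,"edge",Es,(q-Es[0])@n)
```

```text
edge yaw -106.73015563190543 pin dist to edge [11.93201909 -8.06477617] corner->endpin along 9.74512988725256 hole [[520.93598626 173.79226484]] pins [[546.30981291 165.36933349]
 [515.67255978 132.91095763]]
side pins [[549.52195911 171.00623679]
 [574.14596101 258.86468081]
 [516.40303768 139.52355617]] hole [[519.91318385 180.67536647]] edge [[524.15445846 143.69461262]
 [545.42578336 202.82017838]] [16.43167309 14.72203304 -6.22261233]
```

The images put the bar about 5 mm short of the row, yet the force is already 12 N sideways, 14 N upward, and centred on the gripper. I think the fingertips swung forward while closing and are rubbing the plate. I'll back off, open slightly, rise 6 mm and grip again.

Request:
servo_tool([
  [0, -0.2, 0, 0, 2],
  [0, -0.3, 0, 0, 2],
  [0, -0.3, 0, 0, 4.5],
  [0, -0.3, 0, 0, 4.5],
  [0, -0.3, -0.3, 0, 4.5],
  [0, -0.3, -0.6, 0, 4.5],
  [0, -0.3, -0.6, 0, 4.5],
])

```text
clock: 5.6
position: [535.3, 221.3, 95.4]
tool_rot: [179.9, -0.0, 72.2]
contact_force: [-0.0, -0.4, 0.0]
opening: 0.526
grasp_force: 0.0
```

Request:
servo_tool([
  [0, 0, 0, 0, 3.5],
  [0, 0, 0, 0, 2],
  [0, 0, 0, 0, 2],
  [0, 0, 0, 0, 2],
  [0, 0, 0, 0, 2],
])

```text
clock: 6.1
position: [535.3, 221.3, 95.3]
tool_rot: [180.0, -0.0, 72.2]
contact_force: [0.8, -0.2, 2.5]
opening: 0.359
grasp_force: 62.5
```

```bash
python3 st.py
```

```text
6.1 pos [535.29 221.33  95.28] yaw [ 1.7995e+02 -2.0000e-02  7.2180e+01] F tool x,y,up 0.1 0.8 2.5 M [-0.081 -0.053  0.018] tool-xy pos 374.37 442.0 op 0.359
```

Clean grip. Creeping onto the row again.

Request:
servo_tool([
  [0, 0.1, 0, 0, 2],
  [0, 0.2, 0, 0, 2],
  [0, 0.3, 0, 0, 2],
  [0, 0.3, 0, 0, 2],
  [0, 0.3, 0, 0, 2],
])

```text
clock: 6.6
position: [535.8, 221.2, 95.3]
tool_rot: [-179.7, 0.1, 72.2]
contact_force: [-8.8, 1.5, 12.8]
opening: 0.358
grasp_force: 63.9
```

```bash
python3 st.py
```

```text
6.6 pos [535.85 221.22  95.29] yaw [-1.7969e+02  6.0000e-02  7.2190e+01] F tool x,y,up -1.3 -8.9 12.8 M [ 0.302  1.489 -0.031] tool-xy pos 374.43 442.57 op 0.358
```

Request:
servo_tool([
  [0, -0.3, 0, 0, 2],
  [0, -0.3, -0.1, 0, 2],
  [0, -0.3, -0.2, 0, 2],
  [0, -0.3, -0.2, 0, 2],
])

```text
clock: 7.0
position: [534.1, 221.2, 96.0]
tool_rot: [-179.9, 0.0, 72.2]
contact_force: [0.8, 0.2, -3.6]
opening: 0.361
grasp_force: 61.9
```

```bash
python3 st.py
```

```text
7.0 pos [534.14 221.22  96.02] yaw [-1.7989e+02  5.0000e-02  7.2170e+01] F tool x,y,up 0.5 0.7 -3.6 M [-0.027  0.012 -0.067] tool-xy pos 373.92 440.94 op 0.361
```

Request:
servo_tool([
  [0, 0.1, 0, 0, 2],
  [0, 0.2, 0, 0, 2],
  [0, 0.3, 0, 0, 2],
  [0, 0.3, 0, 0, 2],
  [0, 0.3, 0, 0, 2],
])

```text
clock: 7.5
position: [537.8, 220.4, 96.9]
tool_rot: [-180.0, -0.0, 72.2]
contact_force: [0.1, -0.2, -3.8]
opening: 0.36
grasp_force: 61.9
```

```bash
python3 st.py
```

```text
7.5 pos [537.77 220.43  96.89] yaw [-180.     -0.     72.18] F tool x,y,up -0.2 0.2 -3.8 M [-0.047 -0.02  -0.037] tool-xy pos 374.27 444.65 op 0.36
```

It was friction jamming: hovering about 1 mm off the plate, the bar moves freely (weight 3.8 N). I'll approach the row like this.

Request:
servo_tool([
  [0, 0.1, 0, 0, 2],
  [0, 0.2, 0, 0, 2],
  [0, 0.2, 0, 0, 2],
])

```text
clock: 7.8
position: [539.8, 219.8, 97.0]
tool_rot: [180.0, -0.0, 72.2]
contact_force: [0.4, -0.4, -2.1]
opening: 0.357
grasp_force: 61.9
```

Request:
servo_tool([
  [0, 0.05, 0, 0, 2],
  [0, 0.1, 0, 0, 2],
  [0, 0.1, 0, 0, 2],
])

```text
clock: 8.1
position: [540.6, 219.5, 96.9]
tool_rot: [180.0, 0.0, 72.2]
contact_force: [0.6, 0.2, -2.7]
opening: 0.36
grasp_force: 61.9
```

```bash
python3 st.py
```

```text
8.1 pos [540.65 219.5   96.9 ] yaw [180.     0.    72.18] F tool x,y,up 0.3 0.6 -2.7 M [-0.011 -0.013  0.023] tool-xy pos 374.27 447.67 op 0.36
```

Request:
servo_tool([
  [0, 0.05, 0, 0, 2],
  [0, 0.1, 0, 0, 2],
  [0, 0.1, 0, 0, 2],
])

```text
clock: 8.4
position: [541.3, 219.3, 96.8]
tool_rot: [-180.0, 0.0, 72.2]
contact_force: [-1.1, -0.0, -2.1]
opening: 0.36
grasp_force: 61.9
```

```bash
python3 st.py
```

```text
8.4 pos [541.34 219.28  96.82] yaw [-1.7996e+02  1.0000e-02  7.2190e+01] F tool x,y,up -0.4 -1.0 -2.1 M [0.075 0.212 0.042] tool-xy pos 374.27 448.39 op 0.36
```

Request:
servo_tool([
  [0, 0.05, 0, 0, 2],
  [0, 0.1, 0, 0, 2],
  [0, 0.1, 0, 0, 2],
  [0, 0.1, 0, 0, 2],
])

```text
clock: 8.8
position: [541.6, 219.2, 96.8]
tool_rot: [-179.9, 0.0, 72.2]
contact_force: [-5.8, 1.6, 0.3]
opening: 0.36
grasp_force: 62.4
```

```bash
python3 st.py
```

```text
8.8 pos [541.61 219.21  96.78] yaw [-1.7987e+02  3.0000e-02  7.2200e+01] F tool x,y,up -0.3 -6.0 0.3 M [0.253 0.825 0.115] tool-xy pos 374.28 448.67 op 0.36
```

Request:
servo_tool([
  [0, 0.05, 0, 0, 2],
  [0, 0.1, 0, 0, 2],
  [0, 0.1, 0, 0, 2],
  [0, 0.1, 0, 0, 2],
])

```text
clock: 9.2
position: [541.8, 219.2, 96.7]
tool_rot: [-179.7, 0.1, 72.2]
contact_force: [-8.8, 3.2, 3.3]
opening: 0.361
grasp_force: 62.7
```

```bash
python3 st.py
```

```text
9.2 pos [541.79 219.15  96.69] yaw [-1.7975e+02  6.0000e-02  7.2200e+01] F tool x,y,up 0.3 -9.3 3.3 M [0.427 1.325 0.129] tool-xy pos 374.28 448.86 op 0.361
```

Both row pins are in contact, with the force centred between them. I'll ease the push and slide to the end pin.

Request:
servo_tool([
  [0, -0.15, 0, 0, 2],
  [-0.1, -0.15, 0, 0, 2],
  [-0.2, -0.15, 0, 0, 2],
  [-0.3, -0.15, 0, 0, 2],
  [-0.3, -0.15, 0, 0, 2],
])

```text
clock: 9.7
position: [540.6, 216.5, 96.6]
tool_rot: [-179.9, -0.0, 72.2]
contact_force: [-3.2, 4.4, -2.5]
opening: 0.359
grasp_force: 61.8
```

```bash
python3 st.py
```

```text
9.7 pos [540.63 216.46  96.58] yaw [-1.7993e+02 -1.0000e-02  7.2180e+01] F tool x,y,up 3.2 -4.4 -2.5 M [0.681 0.616 0.191] tool-xy pos 371.36 448.58 op 0.359
```

Request:
servo_tool([
  [-0.05, 0, 0, 0, 2],
  [-0.1, 0, 0, 0, 2],
  [-0.15, 0, 0, 0, 2],
  [-0.15, 0, 0, 0, 2],
])

```text
clock: 10.1
position: [540.2, 215.1, 96.6]
tool_rot: [-179.9, -0.0, 72.2]
contact_force: [-3.6, 4.5, -4.3]
opening: 0.359
grasp_force: 61.8
```

```bash
python3 st.py
```

```text
10.1 pos [540.2  215.13  96.56] yaw [-1.7993e+02 -3.0000e-02  7.2180e+01] F tool x,y,up 3.2 -4.8 -4.3 M [0.681 0.529 0.183] tool-xy pos 369.97 448.57 op 0.359
```

Request:
servo_tool([
  [-0.05, 0, 0, 0, 2],
  [-0.1, 0, 0, 0, 2],
  [-0.15, 0, 0, 0, 2],
  [-0.15, 0, 0, 0, 2],
])

```text
clock: 10.5
position: [540.1, 214.8, 96.7]
tool_rot: [-180.0, -0.2, 72.2]
contact_force: [-1.4, 10.2, -4.9]
opening: 0.36
grasp_force: 61.5
```

```bash
python3 st.py
```

```text
10.5 pos [540.05 214.8   96.65] yaw [-179.97   -0.18   72.16] F tool x,y,up 9.3 -4.5 -4.9 M [1.526 0.289 0.163] tool-xy pos 369.61 448.54 op 0.36
```

Request:
servo_tool([
  [0, 0.05, 0.05, -0.002, 2],
  [0, 0.1, 0.1, -0.004, 2],
  [0, 0.1, 0.15, -0.005, 2],
  [0, 0.1, 0.15, -0.005, 2],
])

```text
clock: 10.9
position: [540.3, 214.8, 96.1]
tool_rot: [-179.8, -0.1, 72.4]
contact_force: [-7.4, 10.4, 4.5]
opening: 0.357
grasp_force: 62.9
```

```bash
python3 st.py
```

```text
10.9 pos [540.35 214.82  96.11] yaw [-1.7983e+02 -1.5000e-01  7.2400e+01] F tool x,y,up 7.7 -10.2 4.5 M [ 1.392  1.45  -0.168] tool-xy pos 369.72 448.81 op 0.357
```

Request:
servo_tool([
  [0, 0, 0.05, 0.002, 2],
  [0, 0, 0.1, 0.002, 2],
  [0, 0, 0.1, 0.002, 2],
  [0, 0, 0.1, 0.002, 2],
])

```text
clock: 11.3
position: [540.4, 214.9, 95.6]
tool_rot: [-179.8, -0.1, 72.3]
contact_force: [-9.5, 10.0, 9.2]
opening: 0.363
grasp_force: 63.4
```

```bash
python3 st.py
```

```text
11.3 pos [540.39 214.86  95.63] yaw [-1.7983e+02 -1.4000e-01  7.2330e+01] F tool x,y,up 6.6 -12.1 9.2 M [ 1.273  1.692 -0.056] tool-xy pos 369.77 448.84 op 0.363
```

Both row pins and the end pin are loaded, and the bar is pressed on the plate. I'll release briefly so it settles flat, then grip again while still biased into the pins.

Request:
servo_tool([
  [0, 0, 0, 0, 3.8],
  [0, 0, 0, 0, 4],
  [0, 0, 0, 0, 4],
  [0, 0, 0, 0, 4],
])

```text
clock: 11.7
position: [541.8, 212.7, 94.7]
tool_rot: [179.9, -0.0, 72.3]
contact_force: [-0.3, -0.2, -0.3]
opening: 0.471
grasp_force: 0.0
```

```bash
python3 st.py
python3 - <<'E'
from h import *
a=cv2.cvtColor(eyes.get_image("top"),cv2.COLOR_RGB2BGR);b=cv2.cvtColor(eyes.get_image("side"),cv2.COLOR_RGB2BGR)
A=cv2.resize(a[165:205,170:260],None,fx=8,fy=8,interpolation=2);B=cv2.resize(b[165:199,345:435],None,fx=8,fy=8,interpolation=2)
cv2.imwrite("pics/c4.png",np.vstack([A,B]))
E
```

```text
11.7 pos [541.81 212.67  94.73] yaw [ 1.7993e+02 -1.0000e-02  7.2330e+01] F tool x,y,up -0.2 -0.2 -0.3 M [-0.024  0.033  0.013] tool-xy pos 368.12 450.86 op 0.471
```

View pics/c4.png

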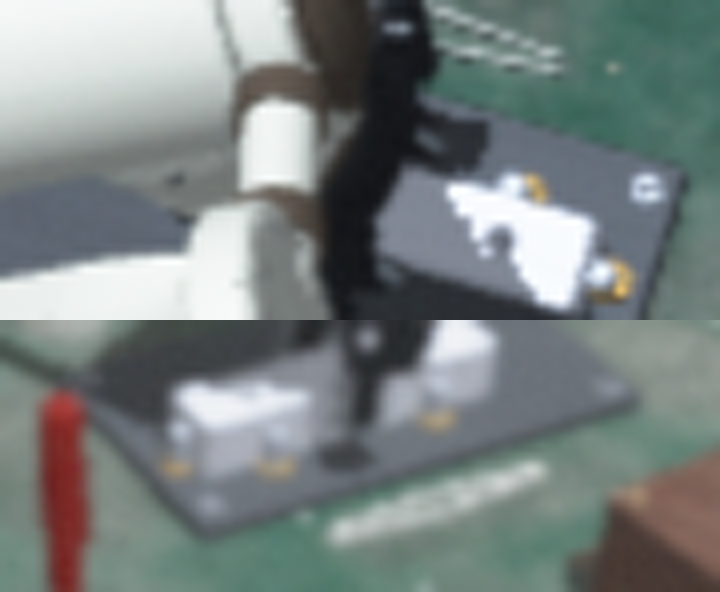

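The picture agrees: the bar's far edge touches the row pin at (515,185) and its end touches the end pin at (603,272). In the side view it lies flat against all three. Gripping again.

Request:
servo_tool([
  [0, 0, 0, 0, 3.5],
  [0, 0, 0, 0, 2],
  [0, 0, 0, 0, 2],
  [0, 0, 0, 0, 2],
  [0, 0, 0, 0, 2],
])

```text
clock: 12.3
position: [539.8, 213.5, 94.6]
tool_rot: [-179.8, 0.0, 72.3]
contact_force: [-6.7, 1.6, 7.3]
opening: 0.36
grasp_force: 63.2
```

```bash
python3 st.py
```

```text
12.3 pos [539.81 213.47  94.62] yaw [-1.7978e+02  5.0000e-02  7.2350e+01] F tool x,y,up -0.5 -6.9 7.3 M [ 0.189  1.17  -0.087] tool-xy pos 368.27 448.71 op 0.36
```

Request:
servo_tool([
  [-0.05, 0, -0.05, 0, 2],
  [-0.1, 0, -0.1, 0, 2],
  [-0.15, 0, -0.1, 0, 2],
  [-0.15, 0, -0.1, 0, 2],
])

```text
clock: 12.7
position: [539.6, 213.1, 94.8]
tool_rot: [-179.8, -0.1, 72.3]
contact_force: [-1.4, 6.2, -1.9]
opening: 0.361
grasp_force: 62.0
```

```bash
python3 st.py
```

```text
12.7 pos [539.64 213.11  94.75] yaw [-1.7984e+02 -1.3000e-01  7.2320e+01] F tool x,y,up 5.5 -3.2 -1.9 M [ 1.176  0.351 -0.039] tool-xy pos 367.88 448.66 op 0.361
```

All three pins are loaded lightly. I'll relax the side loads and lift straight up.

Request:
servo_tool([
  [0.08, -0.06, 0, 0, 2],
  [0.08, -0.06, -0.2, 0, 2],
  [0.08, -0.06, -0.6, 0, 2],
  [0.08, -0.06, -1.2, 0, 2],
  [0.08, -0.06, -2, 0, 2],
  [0.08, -0.06, -3, 0, 2],
  [0.08, -0.06, -4, 0, 2],
  [0.08, -0.06, -5, 0, 2],
  [0.08, -0.06, -6, 0, 2],
  [0.08, -0.06, -7, 0, 2],
])

```text
clock: 13.7
position: [540.5, 212.4, 166.5]
tool_rot: [180.0, -0.0, 72.3]
contact_force: [0.0, -0.6, -3.2]
opening: 0.361
grasp_force: 61.9
```

Request:
servo_tool([
  [0, 0, -1, 0, 2],
  [0, 0, -2, 0, 2],
  [0, 0, -3, 0, 2],
  [0, 0, -4, 0, 2],
  [0, 0, -5, 0, 2],
  [0, 0, -5.6, 0, 2],
  [0, 0, -6, 0, 2],
  [0, 0, -6, 0, 2],
  [0, 0, -6, 0, 2],
  [0, 0, -6, 0, 2],
])

```text
clock: 14.7
position: [540.0, 212.5, 224.7]
tool_rot: [-179.9, 0.0, 72.4]
contact_force: [-0.3, -0.1, -2.8]
opening: 0.361
grasp_force: 61.9
```

```bash
python3 st.py
python3 - <<'E'
from h import *
a=cv2.cvtColor(eyes.get_image("top"),cv2.COLOR_RGB2BGR);b=cv2.cvtColor(eyes.get_image("side"),cv2.COLOR_RGB2BGR)
A=cv2.resize(a[150:210,150:270],None,fx=5,fy=5,interpolation=2);B=cv2.resize(b[130:190,330:450],None,fx=5,fy=5,interpolation=2)
cv2.imwrite("pics/c5.png",np.vstack([A,B]))
E
```

```text
14.7 pos [540.02 212.5  224.73] yaw [-1.7994e+02  3.0000e-02  7.2350e+01] F tool x,y,up -0.2 -0.3 -2.8 M [-0.023  0.041 -0.018] tool-xy pos 367.41 449.21 op 0.361
```

View pics/c5.png

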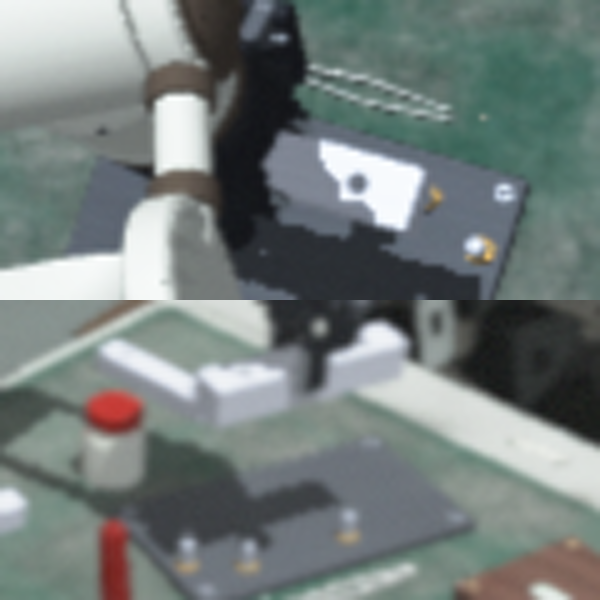

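The bar hangs level and square with the plate, 13 cm up, with the gripper at the middle of the bar in the side view. The jar and tweezers are undisturbed and the pins are empty. Handing in.

```bash
python3 -c "
from plant import telemetry,env
print(abs(telemetry.sense()['dq']).max()); print(env.job_done())"
```

```text
0.1342845217590395
the job is handed in; nothing more can be done
None
```

I squared the bar against both row pins and the end pin, lifted it 13 cm straight up, and handed the job in with the gripper still holding it level, still and square with the plate.

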